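# Lock the spice jars into the rack

### The arm

A 6-joint arm with a two-finger parallel gripper is mounted at the origin on the work surface; the furniture and walls round the work are solid. World frame = base frame: x ahead of the robot, y to its left, z up, the work surface at z = 0. Lengths are in m, angles in rad, forces in N, time in s.
With the tool pointing down it reaches from about 0.4 to 0.825 m from the base axis. Payload 7 kg.
Tool frame: the origin (TCP) lies at the very end of the fingers, on their centre line; the grasp point (between the pads) lies 19 mm behind it; z points along the fingers, y is the line along which they close (so a half turn about z gives the same grasp; the last joint's range is limited). The gripper opens to 88 mm and grips with 3 to 60 N. Pads are 19 mm wide; open, the fingers measure 130 mm over their backs; the gripper's body (78 mm by 193 mm) begins 47 mm behind the grasp point.
Start: joints at [-0.963, 0.359, 0.012, 0, -1.224, -0.288], TCP at [0.212, -0.641, 0.197] pointing down, gripper open.
Joint ranges: [-3.07, 3.07], [-1.43, 2.12], [-1.02, 1.25], [-3.03, 1.67], [-3.05, -0], [-3.03, 3.03]. Speed limits (rad/s): [2.39, 2.39, 3.01, 3.14, 3.14, 3.14].

### API

Orientations are given as [roll, pitch, yaw] about the fixed x, y, z axes, in that order (R = Rz(yaw) Ry(pitch) Rx(roll)).
In Python, from station import arm, vision gives the robot as it stands. The module is installed in compiled form; this text tells all that it offers.
- The arm moves only by the tool jog_arm, never from a script. Its argument "steps" is a list that holds one entry, the list of rows, each a list of 7 numbers: the closure in counts, from 0 (fully open) to 255 (shut), then the shift along the tool's x, y, z scaled (see below), then the turn, a rotation vector about the tool's x, y, z scaled (see below). In form: [[[grip, dx, dy, dz, rx, ry, rz], ...]]. A call has 1 to 8 rows; each row is the pose to reach, as a shift and turn from the pose commanded when the call began, along the tool's axes at that moment; what a row does not reach only later rows make up. The controller multiplies each number of a shift by 250 mm and each number of a turn by 45 degrees. A row lasts 1/10 s, in which the tool goes at most 50 mm and 8.59 degrees, less where a joint would pass 70% of its speed; a pose out of reach is approached as far as the arm can. A call with a number of a shift or a turn outside -1 to 1 is refused whole. A call with a gripper value outside its range is refused whole. The fingers move at their own pace and stop on an object; "newtons" is the grip in N (left out, the last holds). Time passes only in rows, so rows that repeat a pose let the fingers close. It gives the time, the measured TCP pose, the force, the opening and the grip force at its end, in the units of the state.
- arm.get_state(): the state, without advancing time (a new reading comes with each control period).
- vision.grab_frame(name): name is "scene" or "side" or "wrist"; returns a dict with "color" (400x640x3 uint8, red, green, blue), "vfov" (degrees; the focal length in pixels is half the picture's height over the tangent of half this angle, whatever the lens; pixels are square), "cx", "cy" (the principal point, pixels), "extrinsics" (4x4, takes a point from world to camera coordinates). Camera axes: x right, y down, z forward; pixel columns grow to the right and rows downward; lengths in m; the calibration is good to about 2 mm. A picture is of the moment at which its call begins. There is no depth.
- arm.job_done(): hands the job in; it is judged then, once.
The state is a dict: "t": time; "q": joint angles; "qd": joint speeds; "joint_efforts": joint torques, N m; "eef_pos": TCP position; "ee_rot": TCP orientation; "force": force on the tool from outside, world axes, zero at the start; "moment": the same for the moment, N m; "width": finger opening in m; "gripper_force": force on a finger pad.
Only numpy, scipy, OpenCV 4.12 (cv2) and the standard library are available. Lean on these libraries where they do the work, as an engineer would, in place of code of your own. Each camera call takes 0.05 s, during which the arm holds its last target. There are 200 camera calls.

### The job

Stand the loose yellow-capped spice jar with the red pepper on its label in the free space of the spice rack, in line with the two jars that are there. Then push the black sliding stop up until the three jars are snug between it and the end wall, and flip the red cam lever right over to the far side so that it locks the stop. Keep all the jars upright, and leave the other things on the worktop alone.

Things in the scene. Friction and masses are not known exactly. Their poses are not given: they have to be found in the camera images.
- rack: Fixed wooden spice rack with aluminium side rails, 66 mm across (its x, +x away from the robot) and 350 mm long (its y). Origin under its middle, on the worktop. The jars stand in a row along y on its floor, 12 mm above the worktop, in a channel 50 mm wide (x = -25 to +25 mm) between the rails, whose tops are 34 mm above the worktop. The fixed end wall is at the +y end, the sliding stop and its lever towards the -y end.
- rack_wall (a point): Middle of the foot of the end wall's inner face (rack x 0, y +155 mm, z +12 mm). The wall is 94 mm high above the worktop.
- spice_b_mid (a point): Centre (half-way up) of the spice jar with the wide yellow cap and a red-pepper label that starts outside the rack: round, 42 mm diameter, 106 mm tall, upright; its z axis points up. 0.11 kg.
- spice_a_mid (a point): Centre (half-way up) of a similar yellow-capped spice jar with a green-leaf label, a rounded square of 43 mm (50 mm over its corners), 102 mm tall, standing in the rack with a flat side to the end wall.
- spice_c_mid (a point): Centre (half-way up) of a second jar just like spice_a, standing in the rack next to it, further from the end wall, a few mm apart. The free space of 85 mm or more lies between it and the stop.
- stop (a joint): Slide of the black stop carriage along the rack, m. 0 = furthest from the end wall (225 mm between them), grows as it moves to the wall (rack +y), by 118 mm at most. About 2 N of friction when unlocked; it stays where it is left. With three jars pressed together against the wall it reads about 0.099. The red lever locks it.
- stop_face (a point): Middle of the stop plate's face that meets the jars (44 mm wide; its top 88 mm above the worktop, this point 51 mm above it). Axes as the rack's. The carriage runs 106 mm back from it to -y, its base plate 33 mm above the worktop.
- stop_grip (a point): Upright black grip post at the back of the carriage, 90 mm behind the stop face: round, 20 mm diameter where this point lies (74 mm above the worktop), 26 mm at its top, which is 92 mm above the worktop. Grip it from above or push it towards the wall.
- lever (a joint): Red cam lever, rad. It swings across the rack about an axis along rack y. 0 = open, leaning 0.70 rad from upright towards the robot (rack -x); 0.70 = upright; 2.10 = fully over, at its stop, leaning away from the robot (rack +x), 0.17 rad above level. A spring holds it open and pushes it back (up to about 5 N at the tip) until 1.80 (over centre), beyond which it snaps on to 2.10 by itself and stays; it then brakes the stop hard.
- lever_pivot (a point): Pivot of the red lever, on the rack's middle line, 33 mm behind the stop face, 48 mm above the worktop.
- lever_tip (a point): Centre of the rounded end of the red lever, 80 mm from the pivot (15 mm thick and 20 mm wide along rack y here; the arm between is 9 mm thick and 16 mm wide).
- cup_small_cream_mid (a point): Small cream cup without handle, 52 mm wide, 60 mm tall, a bystander near the loose spice jar; point half-way up.
- mug_counter_blue_mid (a point): Blue mug with handle, 109 mm with the handle, 90 mm tall, a bystander at the left; point half-way up.
- tin_tomato_mid (a point): Food tin, 75 mm diameter, 110 mm tall, a bystander at the left; point half-way up.
- tin_tuna_mid (a point): Low food tin, 86 mm diameter, 40 mm tall, a bystander at the right near the robot; point half-way up.
Things that resemble listed ones, but are neither listed nor needed, are in the scene too. What is shaped like the part that bears spice_a_mid but blue is not meant.

How it is judged:
By the outcome, as a careful person would: the job done as asked, in the order asked, and still so for the second after the job is handed in, with the robot touching nothing.
It also fails if it takes over 70 s, if anything falls off the work surface, if the arm or the gripper's body presses on something with over 40 N, if the wrist force passes 120 N, or if a joint passes its speed limit or range.

## Working session

There is one attempt and no reset: what is moved stays moved. The work goes in short steps, Python scripts to look and compute and a tool call to move; the robot and the scene stay as the last step left them, time stands still between calls to the robot, and variables do not carry over. Pictures are saved under pics/ and viewed, at most 10 in all, crops included, and the job is handed in when it is done.

Besides the shell and the picture viewer there is one more tool, called after "Request:" as name([rows], argument=value, ...), one row to a line, values as JSON. jog_arm: Moves the arm, as the interface text tells. Its arguments: {"type":"object","properties":{"steps":{"type":"array","items":{"type":"array","items":{"type":"array","items":{"type":"number"}}}},"newtons":{"type":"number"}},"required":["steps"]}

```bash
mkdir -p pics
cat > h.py <<'E'
import numpy as np, cv2
from station import arm, vision
def grab(n,f):
    d=vision.grab_frame(n); cv2.imwrite('pics/'+f,cv2.cvtColor(d['color'],cv2.COLOR_RGB2BGR))
    np.savez('pics/'+f[:-4]+'.npz',**{k:np.array(d[k]) for k in d}); return d
def load(f): return np.load('pics/'+f+'.npz')
def cam(d):
    f=200/np.tan(np.radians(float(d['vfov']))/2); K=np.array([[f,0,float(d['cx'])],[0,f,float(d['cy'])],[0,0,1]])
    return K,np.array(d['extrinsics'])
def proj(d,p):
    K,E=cam(d); c=E[:3,:3]@np.array(p)+E[:3,3]; u=K@c; return u[:2]/u[2]
def onz(d,uv,z):
    K,E=cam(d); R=E[:3,:3]; o=-R.T@E[:3,3]; r=R.T@np.linalg.solve(K,[uv[0],uv[1],1]); return o+r*(z-o[2])/r[2]
def tri(dd,uvs):
    A=[];b=[]
    for d,uv in zip(dd,uvs):
        K,E=cam(d);R=E[:3,:3];o=-R.T@E[:3,3];r=R.T@np.linalg.solve(K,[uv[0],uv[1],1]);r/=np.linalg.norm(r)
        P=np.eye(3)-np.outer(r,r);A.append(P);b.append(P@o)
    return np.linalg.lstsq(np.vstack(A),np.hstack(b),rcond=None)[0]
E
python3 - <<'E'
from h import *
for n in('scene','side'):
    d=grab(n,n+'0.png');K,X=cam(d);print(n,K[0,0],(-X[:3,:3].T@X[:3,3]).round(3),X[2,:3].round(2))
s=arm.get_state();print(s['eef_pos'],s['ee_rot'],s['force'],s['width'])
E
```

```text
scene 391.21044639753245 [-0.647 -0.556  0.762] [ 0.75  0.47 -0.46]
side 390.13538596530213 [0.094 0.959 0.728] [ 0.27 -0.77 -0.58]
[ 0.21205372 -0.64032747  0.19572503] [ 3.14010758e+00 -1.20088995e-04 -2.82187851e+00] [-0.2760233  -0.32178644  0.25169655] 0.08750787250354404
```

View pics/scene0.png

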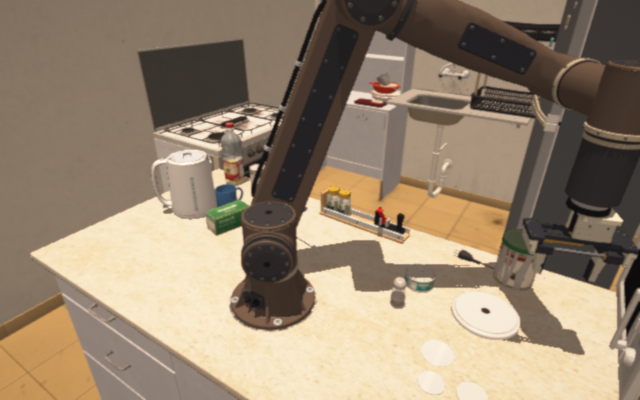

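View pics/side0.png

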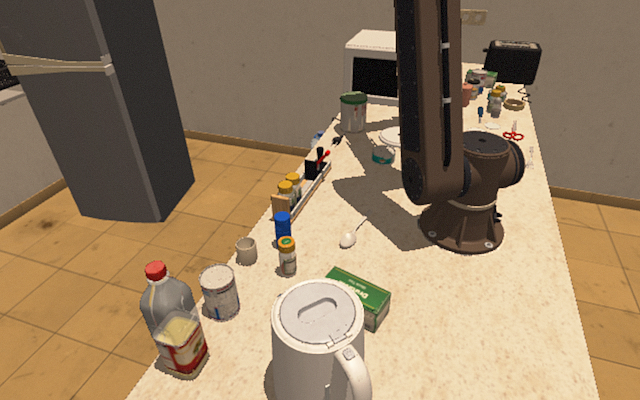

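The side view shows the loose jar (cap about (286,242)), the cream cup (246,251), the blue jar (283,228) and the rack running from (275,215) to (335,155). The scene view shows the rack from (322,200) to (408,235). I'll zoom in on both.

Run:
```python
import cv2,numpy as np
a=cv2.imread('pics/scene0.png')[175:250,310:420];b=cv2.imread('pics/side0.png')[140:285,225:345]
a=cv2.resize(a,None,fx=4,fy=4,interpolation=2);b=cv2.resize(b,None,fx=4,fy=4,interpolation=2)
o=np.zeros((580,800,3),np.uint8);a=a[:, :320] if 0 else cv2.resize(a,None,fx=.72,fy=.72)
o[:b.shape[0],:480]=b;o[:a.shape[0],482:482+a.shape[1]]=a[:,:318];cv2.imwrite('pics/z0.png',o);print(a.shape)
```

```text
(216, 317, 3)
```

View pics/z0.png

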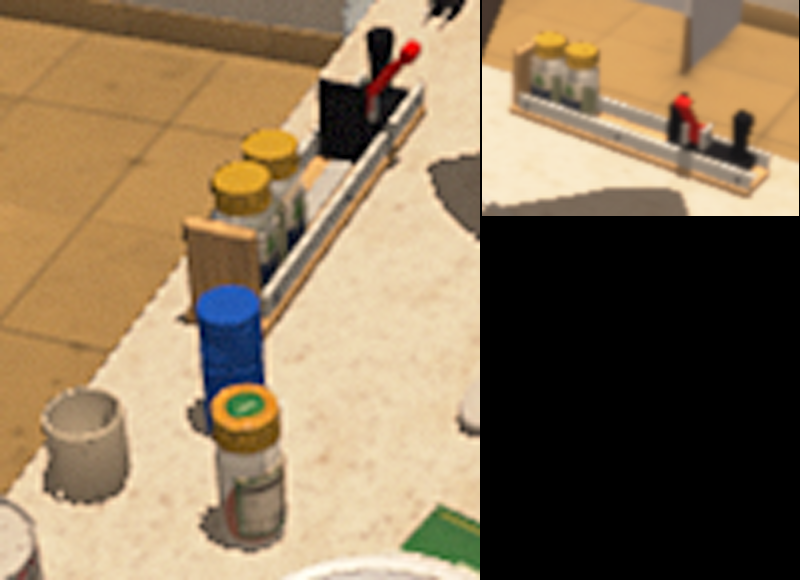

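Run:
```python
from h import *
a=load('side0');b=load('scene0')
S=lambda x,y:(225+x/4-.375,140+y/4-.375)
C=lambda x,y:(310+(x-482)/2.88-.3,175+y/2.88-.3)
print('jar top',onz(a,S(245,404),.106),'base',onz(a,S(251,535),0))
print('cup top',onz(a,S(83,412),.06),'blue',onz(a,S(229,305),.1))
for n,p in dict(pyC=onz(b,C(510,110),0),pyS=onz(a,S(265,333),0),myC=onz(b,C(752,193),0),myS=onz(a,S(425,118),0)).items():print(n,p.round(3))
print('capA',onz(a,S(244,180),.114),'capC',onz(a,S(272,145),.114), onz(b,C(549,40),.114),onz(b,C(581,50),.114))
print('post',tri([a,b],[S(379,35),C(742,116)]),'tip',tri([a,b],[S(409,50),C(683,104)]))
for uv in[(495,95),(500,90)]:print(onz(a,uv,.1))
```

```text
jar top [0.40262851 0.32170775 0.106     ] base [ 4.03007512e-01  3.27269866e-01 -1.11022302e-16]
cup top [0.52100457 0.31413755 0.06      ] blue [0.45340216 0.22901903 0.1       ]
pyC [0.48  0.151 0.   ]
pyS [0.472 0.136 0.   ]
myC [ 0.473 -0.2    0.   ]
myS [ 0.451 -0.194  0.   ]
capA [0.49295169 0.10785731 0.114     ] capC [0.49155626 0.05790579 0.114     ] [0.49405267 0.10161915 0.114     ] [0.49212782 0.05283324 0.114     ]
post [ 0.48639763 -0.17077923  0.09083118] tip [ 0.44034318 -0.11405831  0.11217717]
[-0.09304239 -0.85349031  0.1       ]
[-0.11568154 -0.92538305  0.1       ]
```

```bash
cat >> h.py <<'E'
from scipy.spatial.transform import Rotation as Ro
def rows(*tg):
    s=arm.get_state();p=np.array(s['eef_pos']);R=Ro.from_euler('xyz',s['ee_rot'])
    print('t',round(s['t'],2),p.round(4),np.round(s['ee_rot'],3),'F',np.round(s['force'],1),'w',round(s['width'],4))
    for x,y,z,yaw in tg:
        d=R.inv().apply(np.array([x,y,z])-p)/.25
        r=(R.inv()*Ro.from_euler('xyz',[np.pi,0,yaw])).as_rotvec()/(np.pi/4)
        print(d.round(3).tolist()+r.round(3).tolist())
E
python3 - <<'E'
from h import *
rows((.33,-.55,.24,-2.5),(.42,-.46,.28,-2.2))
E
```

```text
t 0.1 [ 0.2121 -0.6403  0.1957] [ 3.14  -0.    -2.822] F [-0.3 -0.3  0.3] w 0.0875
[-0.561, 0.195, -0.177, 0.002, 0.0, -0.41]
[-1.016, 0.424, -0.337, 0.002, 0.0, -0.792]
```

Request:
jog_arm([
  [[0,-0.56,0.195,-0.18,0.002,0,-0.41],[0,-0.56,0.195,-0.18,0.002,0,-0.41],[0,-0.56,0.195,-0.18,0.002,0,-0.41],[0,-1.0,0.42,-0.34,0.002,0,-0.79],[0,-1.0,0.42,-0.34,0.002,0,-0.79],[0,-1.0,0.42,-0.34,0.002,0,-0.79],[0,-1.0,0.42,-0.34,0.002,0,-0.79]],
])

```text
t: 0.8
eef_pos: [0.4197, -0.4602, 0.2832]
ee_rot: [-3.137, -0.0, -2.197]
force: [-0.4, -0.1, 1.1]
width: 0.0877
gripper_force: 0.0
```

Run:
```python
from h import *
rows((.48,-.30,.33,-1.8),(.48,-.22,.36,-1.6),(.48,-.05,.36,-1.597))
```

```text
t 0.8 [ 0.4197 -0.4602  0.2832] [-3.137 -0.    -2.197] F [-0.4 -0.1  1.1] w 0.0877
[-0.661, 0.179, -0.188, -0.005, -0.001, -0.506]
[-0.92, 0.366, -0.309, -0.005, -0.002, -0.76]
[-1.471, 0.765, -0.31, -0.005, -0.002, -0.764]
```

Request:
jog_arm([
  [[0,-0.66,0.18,-0.19,-0.005,0,-0.5],[0,-0.66,0.18,-0.19,-0.005,0,-0.5],[0,-0.66,0.18,-0.19,-0.005,0,-0.5],[0,-0.66,0.18,-0.19,-0.005,0,-0.5],[0,-0.92,0.365,-0.31,-0.005,0,-0.76],[0,-0.92,0.365,-0.31,-0.005,0,-0.76],[0,-0.92,0.365,-0.31,-0.005,0,-0.76]],
])

```text
t: 1.5
eef_pos: [0.4788, -0.2204, 0.3609]
ee_rot: [-3.141, -0.0, -1.6]
force: [0.3, -1.2, 0.5]
width: 0.0878
gripper_force: 0.0
```

Run:
```python
from h import *
rows((.48,-.03,.36,-1.597))
```

```text
t 1.5 [ 0.4788 -0.2204  0.3609] [-3.141 -0.    -1.6  ] F [ 0.3 -1.2  0.5] w 0.0878
[-0.762, 0.017, 0.003, -0.001, -0.0, -0.003]
```

Request:
jog_arm([
  [[0,-0.76,0.017,0,0,0,-0.003],[0,-0.76,0.017,0,0,0,-0.003],[0,-0.76,0.017,0,0,0,-0.003],[0,-0.76,0.017,0,0,0,-0.003],[0,-0.76,0.017,0,0,0,-0.003],[0,-0.76,0.017,0,0,0,-0.003]],
])

```text
t: 2.1
eef_pos: [0.4803, -0.0326, 0.3582]
ee_rot: [3.138, -0.0, -1.601]
force: [0.6, -0.0, 0.1]
width: 0.0876
gripper_force: 0.0
```

Run:
```python
from h import *
d=grab('wrist','w1.png');K,X=cam(d);print(K[0,0],(-X[:3,:3].T@X[:3,3]).round(3),X[2,:3].round(2))
rows((.403,.325,.2,-1.597))
```

```text
330.9702567246382 [ 0.48  -0.114  0.546] [ 0.    0.3  -0.96]
t 2.15 [ 0.4804 -0.0333  0.3583] [ 3.138e+00 -1.000e-03 -1.602e+00] F [-0.1  0.3  0. ] w 0.0878
[-1.423, 0.352, 0.634, 0.005, -0.001, -0.007]
```

View pics/w1.png

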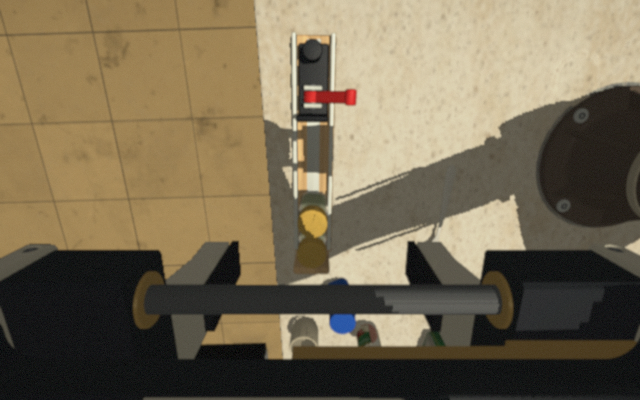

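The wrist view shows the post at (312,49), the stop face near row 117, the lever tip at (350,97) and jar c's cap at (313,223). The rails lie at columns 293 and 334.

```bash
python3 - <<'E'
from h import *
d=load('w1');c=d['color'].astype(int)
for r in(60,75,110,135,160,185):
    print(r,[ (u,c[r,u].tolist()) for u in list(range(288,302))+list(range(326,340)) if c[r,u].sum()>0 and abs(c[r,u].sum()-c[r,u-1].sum())>110])
print('post',onz(d,(312,49),.092),'capC',onz(d,(313,223),.114),'tip',onz(d,(350,97),.109))
print('stopface top',onz(d,(313,119),.088),onz(d,(313,122),.088))
for r in(60,185):print([onz(d,(u,r),.034)[:2].round(4) for u in(293,297,331,334)])
print('jar',onz(d,(366,333),.106))
E
python3 - <<'E'
import cv2
i=cv2.imread('pics/w1.png')[30:280,270:370];cv2.imwrite('pics/w1z.png',cv2.resize(i,None,fx=2.4*0+2.3,fy=2.3,interpolation=2))
E
```

```text
60 [(290, [145, 134, 110]), (292, [183, 180, 158]), (293, [224, 223, 199]), (296, [174, 163, 139]), (299, [58, 48, 35]), (330, [124, 118, 102]), (331, [183, 179, 158]), (332, [224, 222, 198])]
75 [(290, [147, 134, 108]), (292, [184, 181, 160]), (293, [223, 221, 196]), (296, [165, 161, 142]), (297, [103, 96, 79]), (298, [64, 54, 41]), (330, [141, 136, 117]), (331, [197, 195, 172])]
110 [(291, [147, 138, 114]), (293, [201, 199, 174]), (296, [181, 175, 152]), (297, [136, 122, 99]), (298, [96, 81, 59]), (329, [128, 120, 103]), (330, [186, 182, 160]), (331, [224, 222, 198])]
135 [(333, [163, 146, 117])]
160 [(293, [187, 184, 164]), (297, [172, 159, 131]), (333, [170, 158, 133])]
185 [(294, [205, 202, 179]), (326, [152, 123, 83]), (328, [153, 150, 131]), (329, [204, 200, 178])]
post [ 0.48921826 -0.17243799  0.092     ] capC [0.49586446 0.05306706 0.114     ] tip [ 0.44309574 -0.11344361  0.109     ]
stopface top [ 0.49125154 -0.08656487  0.088     ] [ 0.49139827 -0.082628    0.088     ]
[array([ 0.5181, -0.1662]), array([ 0.5124, -0.1661]), array([ 0.4638, -0.1647]), array([ 0.4595, -0.1646])]
[array([0.5283, 0.0182]), array([0.5219, 0.0184]), array([0.4677, 0.02  ]), array([0.4629, 0.0201])]
jar [0.41885921 0.24588328 0.106     ]
```

View pics/w1z.png

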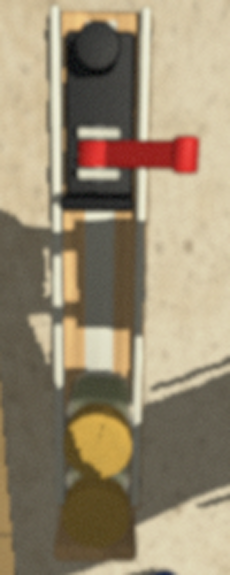

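Run:
```python
from h import *
rows((.43,.18,.36,-1.6))
```

```text
t 2.15 [ 0.4804 -0.0333  0.3583] [ 3.138e+00 -1.000e-03 -1.602e+00] F [-0.1  0.3  0. ] w 0.0878
[-0.846, 0.228, -0.006, 0.005, -0.001, -0.003]
```

Request:
jog_arm([
  [[0,-0.846,0.228,-0.006,0.005,0,0],[0,-0.846,0.228,-0.006,0.005,0,0],[0,-0.846,0.228,-0.006,0.005,0,0],[0,-0.846,0.228,-0.006,0.005,0,0],[0,-0.846,0.228,-0.006,0.005,0,0],[0,-0.846,0.228,-0.006,0.005,0,0],[0,-0.846,0.228,-0.006,0.005,0,0]],
])

```text
t: 2.85
eef_pos: [0.4305, 0.1795, 0.3601]
ee_rot: [-3.141, -0.001, -1.603]
force: [-1.0, -0.5, 0.1]
width: 0.0877
gripper_force: 0.0
```

Run:
```python
from h import *
d=grab('wrist','w2.png')
rows((.403,.325,.25,-1.6))
```

```text
t 2.9 [0.4306 0.1791 0.3602] [-3.141e+00 -1.000e-03 -1.604e+00] F [1.2 0.1 0. ] w 0.0876
[-0.58, 0.13, 0.44, -0.001, -0.001, -0.005]
```

View pics/w2.png

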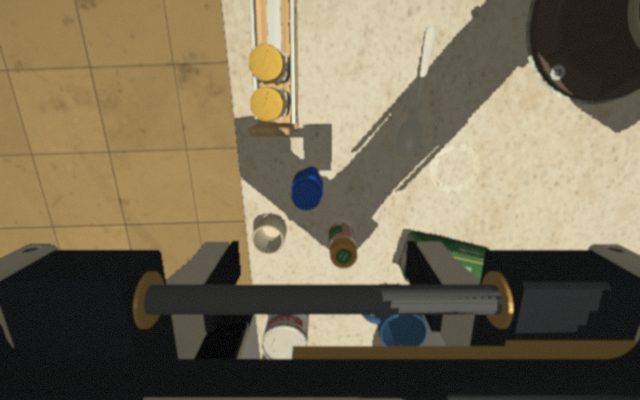

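The wrist view shows the loose jar's cap at (343,254), the blue jar at (307,188), the cup at (268,233), and the rack jar caps at (267,104) and (268,63).

Run:
```python
from h import *
d=load('w2')
print('jar',onz(d,(343.5,254),.106),'blue',onz(d,(307,190),.1),'cup',onz(d,(268,233),.06))
print('A',onz(d,(267,104),.114),'C',onz(d,(268.5,62.5),.114))
c=d['color'].astype(int)
for r in(20,40,90):
    print(r,c[r,248:262].sum(1).tolist(),c[r,284:302].sum(1).tolist(),onz(d,(254,r),.034)[:2],onz(d,(295,r),.034)[:2])
j=onz(d,(343.5,254),.106)
rows((j[0],j[1],.25,-1.6),(j[0],j[1],.052,-1.6))
```

```text
jar [0.40478364 0.3189046  0.106     ] blue [0.45444874 0.22128717 0.1       ] cup [0.52195659 0.30128811 0.06      ]
A [0.49895551 0.10370709 0.114     ] C [0.49323186 0.05541149 0.114     ]
20 [549, 534, 561, 617, 637, 564, 420, 339, 423, 512, 548, 551, 526, 499] [489, 492, 500, 507, 482, 500, 561, 622, 642, 577, 449, 389, 410, 478, 542, 563, 566, 570] [ 0.52089242 -0.00779299] [ 0.46390571 -0.00604244]
40 [564, 555, 543, 573, 629, 643, 559, 405, 342, 427, 507, 540, 539, 526] [478, 488, 510, 509, 473, 391, 456, 594, 655, 615, 464, 380, 397, 458, 546, 588, 593, 593] [0.52322555 0.01746738] [0.46531097 0.01924798]
90 [588, 596, 592, 591, 576, 573, 576, 560, 507, 452, 451, 441, 454, 464] [389, 445, 471, 496, 523, 489, 454, 553, 646, 670, 603, 462, 405, 430, 527, 584, 601, 598] [0.52940493 0.08437022] [0.46903286 0.08623067]
t 2.9 [0.4306 0.1791 0.3602] [-3.141e+00 -1.000e-03 -1.604e+00] F [1.2 0.1 0. ] w 0.0876
[-0.556, 0.122, 0.44, -0.001, -0.001, -0.005]
[-0.556, 0.123, 1.232, -0.001, -0.001, -0.005]
```

Request:
jog_arm([
  [[0,-0.568,0.124,0.4,0,0,0],[0,-0.568,0.124,0.4,0,0,0],[0,-0.568,0.124,0.4,0,0,0],[0,-0.568,0.124,0.4,0,0,0],[0,-0.568,0.124,0.7,0,0,0],[0,-0.568,0.124,0.7,0,0,0],[0,-0.568,0.124,0.7,0,0,0]],
])

```text
t: 3.6
eef_pos: [0.4031, 0.32, 0.1817]
ee_rot: [3.139, -0.006, -1.605]
force: [0.0, -0.0, -0.3]
width: 0.0875
gripper_force: 0.0
```

Run:
```python
from h import *
rows((.404,.322,.12,-1.6),(.404,.322,.052,-1.6))
```

```text
t 3.6 [0.4031 0.32   0.1817] [ 3.139 -0.006 -1.605] F [ 0.  -0.  -0.3] w 0.0875
[-0.01, -0.004, 0.247, 0.004, -0.008, -0.006]
[-0.011, -0.005, 0.519, 0.004, -0.008, -0.006]
```

Request:
jog_arm([
  [[0,-0.01,-0.004,0.2,0,-0.003,0],[0,-0.01,-0.004,0.35,0,-0.003,0],[0,-0.01,-0.004,0.515,0,-0.003,0],[0,-0.01,-0.004,0.515,0,-0.003,0],[0,-0.01,-0.004,0.515,0,-0.003,0],[255,-0.01,-0.004,0.515,0,-0.003,0],[255,-0.01,-0.004,0.515,0,-0.003,0],[255,-0.01,-0.004,0.515,0,-0.003,0]],
], newtons=15)

```text
t: 4.4
eef_pos: [0.4057, 0.3267, 0.0584]
ee_rot: [-3.139, 0.005, -1.602]
force: [-0.8, 0.4, -0.4]
width: 0.0691
gripper_force: 0.0
```

Request:
jog_arm([
  [[255,0,0,0,0,0,0],[255,0,0,0,0,0,0],[255,0,0,0,0,0,0],[255,0,0,0,0,0,0]],
])

```text
t: 4.8
eef_pos: [0.405, 0.3258, 0.0567]
ee_rot: [-3.14, 0.002, -1.602]
force: [-0.9, -0.3, 1.6]
width: 0.0408
gripper_force: 15.0
```

Run:
```python
from h import *
print(arm.get_state()['gripper_force'])
rows((.404,.322,.19,-1.6),(.45,.15,.20,-1.61))
```

```text
15.000781863927841
t 4.8 [0.405  0.3258 0.0567] [-3.140e+00  2.000e-03 -1.602e+00] F [-0.9 -0.3  1.6] w 0.0408
[0.014, 0.003, -0.533, -0.001, 0.003, -0.002]
[0.696, -0.203, -0.575, -0.001, 0.003, 0.01]
```

Request:
jog_arm([
  [[255,0,0,-0.15,0,0,0],[255,0,0,-0.3,0,0,0],[255,0,0,-0.45,0,0,0],[255,0,0,-0.58,0,0,0],[255,0,0,-0.58,0,0,0],[255,0.35,-0.1,-0.58,0,0,0.01],[255,0.7,-0.205,-0.58,0,0,0.015],[255,0.7,-0.205,-0.58,0,0,0.015]],
])

```text
t: 5.6
eef_pos: [0.4419, 0.1786, 0.2007]
ee_rot: [-3.141, 0.002, -1.612]
force: [1.9, -0.6, -0.4]
width: 0.041
gripper_force: 15.0
```

Request:
jog_arm([
  [[255,0,0,0,0,0,0],[255,0,0,0,0,0,0],[255,0,0,0,0,0,0],[255,0,0,0,0,0,0]],
])

```text
t: 6.0
eef_pos: [0.4422, 0.181, 0.2011]
ee_rot: [-3.141, 0.002, -1.613]
force: [0.8, -0.2, -1.2]
width: 0.0408
gripper_force: 15.0
```

Run:
```python
from h import *
rows((.4962,-.003,.205,-1.614))
```

```text
t 6.0 [0.4422 0.181  0.2011] [-3.141e+00  2.000e-03 -1.613e+00] F [ 0.8 -0.2 -1.2] w 0.0408
[0.726, -0.247, -0.017, -0.001, 0.003, 0.002]
```

Request:
jog_arm([
  [[255,0.3,-0.1,-0.017,0,0,0],[255,0.5,-0.17,-0.017,0,0,0],[255,0.726,-0.247,-0.017,0,0,0],[255,0.726,-0.247,-0.017,0,0,0],[255,0.726,-0.247,-0.017,0,0,0],[255,0.726,-0.247,-0.017,0,0,0],[255,0.726,-0.247,-0.017,0,0,0],[255,0.726,-0.247,-0.017,0,0,0]],
])

```text
t: 6.8
eef_pos: [0.4962, -0.0025, 0.2052]
ee_rot: [-3.14, 0.002, -1.612]
force: [-0.1, -0.5, -1.2]
width: 0.041
gripper_force: 15.0
```

Run:
```python
from h import *
a=grab('side','s2.png');b=grab('wrist','w3.png')
rows((.4962,-.003,.100,-1.614),(.4962,-.003,.072,-1.614))
p=arm.get_state()['eef_pos']
print('tcp in side',proj(a,p),'jar top pred',proj(a,[p[0],p[1],p[2]+.0493]),'base pred',proj(a,[p[0],p[1],p[2]-.0567]))
i=cv2.imread('pics/s2.png')[110:250,250:390];j=cv2.imread('pics/w3.png')[0:290,240:440]
o=np.zeros((580,800,3),np.uint8);i=cv2.resize(i,(400,400),interpolation=2);j=cv2.resize(j,(400,580),interpolation=2);o[:400,:400]=i;o[:,400:]=j;cv2.imwrite('pics/m3.png',o)
```

```text
t 6.9 [ 0.4962 -0.0027  0.2053] [-3.140e+00  2.000e-03 -1.612e+00] F [ 0.6  0.7 -1.6] w 0.0409
[0.002, 0.0, 0.421, -0.002, 0.003, 0.003]
[0.003, 0.001, 0.533, -0.002, 0.003, 0.003]
tcp in side [297.3451914  138.93212402] jar top pred [296.61506982 123.44055802] base pred [298.14124872 155.82270076]
```

View pics/m3.png

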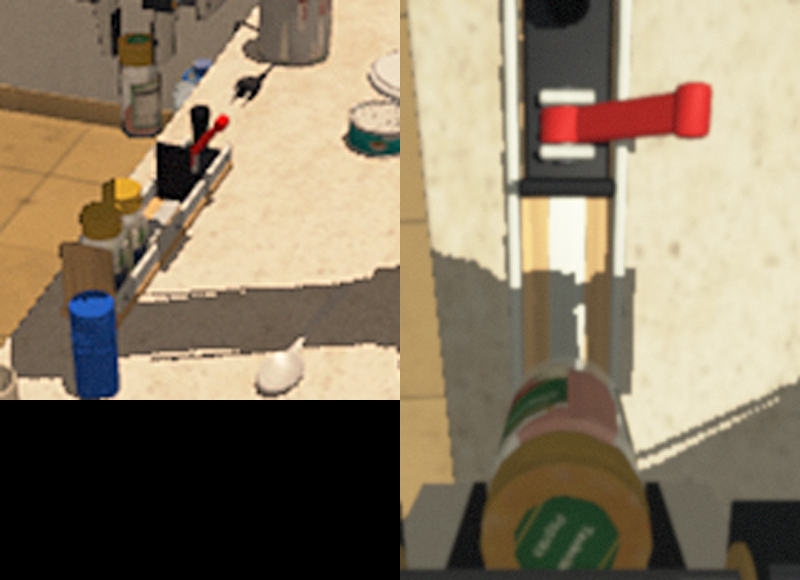

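Run:
```python
from h import *
d=load('w3');c=d['color'].astype(int).sum(2)
for r in(10,30,60,85,120):
    L=285+int(np.argmax(c[r,285:305]));R=340+int(np.argmax(c[r,340:358]))
    l=285+np.average(np.arange(20),weights=np.clip(c[r,285:305]-580,0,None)+.01) ;q=onz(d,(L,r),.034);w=onz(d,(R,r),.034)
    print(r,L,R,q[:2].round(4),w[:2].round(4),((q+w)/2)[:2].round(4))
for y in(-.16,-.08,-.003):print(y,.496+.044*(y+.007))
```

```text
10 295 353 [ 0.5173 -0.1648] [ 0.4615 -0.1626] [ 0.4894 -0.1637]
30 296 353 [ 0.5174 -0.1474] [ 0.4617 -0.1452] [ 0.4895 -0.1463]
60 296 347 [ 0.5191 -0.1203] [ 0.468  -0.1183] [ 0.4936 -0.1193]
85 297 351 [ 0.5196 -0.0966] [ 0.4643 -0.0944] [ 0.492  -0.0955]
120 297 350 [ 0.5218 -0.0618] [ 0.4659 -0.0595] [ 0.4938 -0.0607]
-0.16 0.489268
-0.08 0.492788
-0.003 0.496176
```

Request:
jog_arm([
  [[255,0.002,0,0.15,0,0,0],[255,0.002,0,0.3,0,0,0],[255,0.002,0,0.4,0,0,0],[255,0.002,0,0.45,0,0,0],[255,0.002,0,0.49,0,0,0],[255,0.002,0,0.53,0,0,0],[255,0.002,0,0.53,0,0,0]],
])

```text
t: 7.6
eef_pos: [0.4959, -0.0038, 0.0719]
ee_rot: [3.141, 0.002, -1.613]
force: [-0.0, -0.4, -1.3]
width: 0.0407
gripper_force: 15.0
```

Request:
jog_arm([
  [[255,0,0,0.008,0,0,0],[255,0,0,0.008,0,0,0],[255,0,0,0.008,0,0,0]],
])

```text
t: 7.9
eef_pos: [0.4968, -0.0039, 0.0713]
ee_rot: [-3.139, 0.003, -1.614]
force: [-0.6, 0.7, -1.2]
width: 0.0409
gripper_force: 15.0
```

Request:
jog_arm([
  [[255,0,0,0.006,0,0,0],[255,0,0,0.012,0,0,0],[255,0,0,0.012,0,0,0]],
])

```text
t: 8.2
eef_pos: [0.4969, -0.004, 0.0687]
ee_rot: [-3.139, 0.002, -1.613]
force: [-1.7, 0.7, 7.7]
width: 0.041
gripper_force: 15.0
```

Request:
jog_arm([
  [[120,0,0,-0.004,0,0,0],[60,0,0,-0.004,0,0,0],[0,0,0,-0.004,0,0,0],[0,0,0,-0.004,0,0,0],[0,0,0,-0.1,0,0,0],[0,0,0,-0.25,0,0,0],[0,0,0,-0.4,0,0,0],[0,0,0,-0.55,0,0,0]],
])

```text
t: 9.0
eef_pos: [0.4959, -0.0044, 0.2066]
ee_rot: [-3.141, 0.002, -1.614]
force: [0.5, 0.4, -1.1]
width: 0.0868
gripper_force: 0.0
```

Run:
```python
from h import *
grab('side','s4.png');rows((.489,-.172,.2,-1.614),(.489,-.190,.2,-1.614))
```

```text
t 9.05 [ 0.4993 -0.0043  0.2133] [-3.132e+00  3.000e-03 -1.613e+00] F [3.  0.4 7.6] w 0.0877
[0.672, 0.014, 0.051, -0.013, 0.004, 0.002]
[0.744, 0.011, 0.051, -0.013, 0.004, 0.002]
```

Request:
jog_arm([
  [[255,0.3,0.004,0.04,-0.01,0,0],[255,0.6,0.008,0.04,-0.01,0,0],[255,0.86,0.012,0.04,-0.01,0,0],[255,0.86,0.012,0.04,-0.01,0,0],[255,0.86,0.012,0.04,-0.01,0,0],[255,0.86,0.012,0.04,-0.01,0,0],[255,0.86,0.012,0.04,-0.01,0,0],[255,0.86,0.012,0.04,-0.01,0,0]],
])

```text
t: 9.85
eef_pos: [0.4841, -0.2182, 0.1947]
ee_rot: [3.135, 0.002, -1.613]
force: [0.7, 0.5, 0.2]
width: 0.0291
gripper_force: 0.0
```

Run:
```python
from h import *
rows((.4865,-.222,.065,-1.614));grab('wrist','w5.png')
a=cv2.imread('pics/s4.png')[120:250,240:360];b=cv2.imread('pics/w5.png')
o=np.zeros((400,800,3),np.uint8);o[:,:369]=cv2.resize(a,(369,400),interpolation=2);o[:,371:]=b[:,110:539];cv2.imwrite('pics/m5.png',o)
```

```text
t 9.85 [ 0.4841 -0.2182  0.1947] [ 3.135e+00  2.000e-03 -1.613e+00] F [0.7 0.5 0.2] w 0.0291
[0.016, -0.014, 0.519, 0.009, 0.003, 0.001]
```

View pics/m5.png

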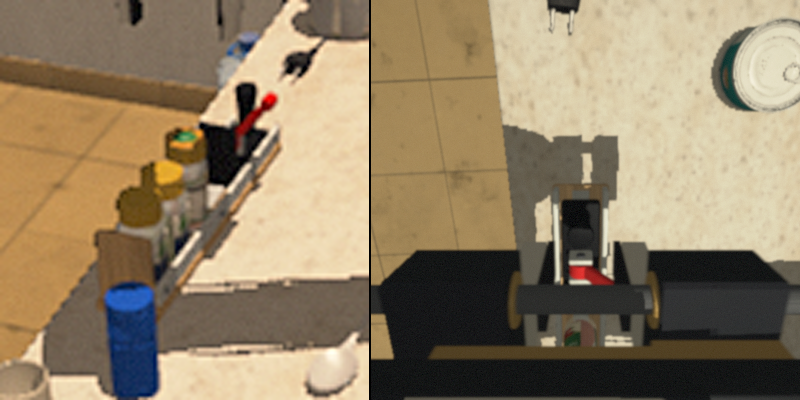

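All three jars stand upright in line in the rack. Now I'll lower the closed fingers behind the post.

Request:
jog_arm([
  [[255,0.016,-0.012,0.15,0,0,0],[255,0.016,-0.012,0.3,0,0,0],[255,0.016,-0.012,0.42,0,0,0],[255,0.016,-0.012,0.51,0,0,0],[255,0.016,-0.012,0.51,0,0,0],[255,0.016,-0.012,0.51,0,0,0],[255,0.016,-0.012,0.51,0,0,0]],
])

```text
t: 10.6
eef_pos: [0.4874, -0.2225, 0.0689]
ee_rot: [3.137, 0.002, -1.613]
force: [-0.1, 0.9, -0.4]
width: 0.0005
gripper_force: 0.0
```

Request:
jog_arm([
  [[255,-0.04,0,0,0,0,0],[255,-0.08,0,0,0,0,0],[255,-0.12,0,0,0,0,0],[255,-0.16,0,0,0,0,0],[255,-0.2,0,0,0,0,0],[255,-0.2,0,0,0,0,0]],
])

```text
t: 11.2
eef_pos: [0.4883, -0.1715, 0.0675]
ee_rot: [3.135, 0.002, -1.612]
force: [0.2, 0.5, -0.7]
width: 0.0008
gripper_force: 0.0
```

Request:
jog_arm([
  [[255,-0.04,0,0,0,0,0],[255,-0.08,0,0,0,0,0],[255,-0.12,0,0,0,0,0],[255,-0.16,0,0,0,0,0],[255,-0.2,0,0,0,0,0],[255,-0.24,0,0,0,0,0]],
])

```text
t: 11.8
eef_pos: [0.4907, -0.112, 0.0675]
ee_rot: [3.135, 0.002, -1.614]
force: [0.6, -0.2, -0.7]
width: 0.0001
gripper_force: 0.0
```

Run:
```python
from h import *
d=grab('side','s6.png');rows((.4925,-.09,.067,-1.614))
i=d['color'][120:250,240:360];cv2.imwrite('pics/m6.png',cv2.cvtColor(cv2.resize(i,(480,520),interpolation=2),4))
```

```text
t 11.85 [ 0.4909 -0.1111  0.0676] [ 3.135e+00  2.000e-03 -1.613e+00] F [-0.1  1.9 -1. ] w 0.0002
[-0.085, -0.003, 0.003, 0.008, 0.003, 0.001]
```

View pics/m6.png

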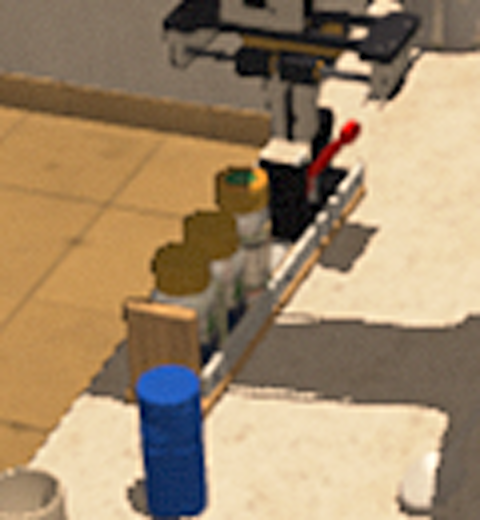

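Run:
```python
from h import *
d=load('s6');f=lambda p:((proj(d,p)-[240,120])*4).round(0)
print('tcp',f([.4909,-.1111,.0676]))
for s in(0,.06):
    y=-.172+s;print(s,'post top',f([.489+.044*s,y,.092]),'lever tip',f([.443+.044*s,y+.058,.109]),'face topL/R',f([.515+.044*s,y+.09,.088]),f([.471+.044*s,y+.09,.088]),f([.471+.044*s,y+.09,.04]))
```

```text
tcp [289. 169.]
0 post top [315. 111.] lever tip [345. 132.] face topL/R [249. 160.] [300. 168.] [301. 218.]
0.06 post top [288. 143.] lever tip [318. 167.] face topL/R [219. 195.] [271. 204.] [273. 255.]
```

The lever tip is at (350,130) in the crop, where it was at the start, so the stop seems not to have moved. I'll check that numerically from the red lever.

```bash
cat >> h.py <<'E'
def red(d,box):
    x0,y0,x1,y1=box;c=np.array(d['color'])[y0:y1,x0:x1].astype(int)
    m=(c[...,0]>110)&(c[...,1]<60)&(c[...,2]<60);ys,xs=np.nonzero(m);return len(xs),xs+x0,ys+y0
E
python3 - <<'E'
from h import *
dd={'side0':load('side0'),'s4':load('s4'),'s6':load('s6'),'scene0':load('scene0'),'sc6':grab('scene','sc6.png'),'w6':grab('wrist','w6.png')}
for k,d in dd.items():
    b=(290,140,345,190) if k[:2]in('si','s4','s6') else((360,195,420,245) if k[:2]=='sc' else (220,0,420,290))
    n,x,y=red(d,b);print(k,n,(x.mean().round(1),y.mean().round(1),x.min(),x.max(),y.min(),y.max()) if n else '')
K=dd['w6']['color'].astype(int).sum(2)
print('w6 dark',[(r,[int(u) for u in np.nonzero(K[r,220:420]<130)[0]+220][:1],[int(u) for u in np.nonzero(K[r,220:420]<130)[0]+220][-1:]) for r in range(40,250,15)])
d=dd['w6'];print('pred post in w6 s=0',proj(d,[.489,-.172,.092]),'s=.06',proj(d,[.4915,-.112,.092]),'tcp',proj(d,[.491,-.111,.0675]))
rows((.49,-.11,.067,-1.614))
E
```

```text
side0 36 (np.float64(323.2), np.float64(156.5), np.int64(317), np.int64(329), np.int64(151), np.int64(163))
s4 36 (np.float64(323.2), np.float64(156.5), np.int64(317), np.int64(329), np.int64(151), np.int64(163))
s6 34 (np.float64(323.0), np.float64(156.6), np.int64(318), np.int64(329), np.int64(151), np.int64(163))
scene0 53 (np.float64(381.2), np.float64(215.3), np.int64(377), np.int64(385), np.int64(208), np.int64(223))
sc6 56 (np.float64(381.6), np.float64(215.8), np.int64(377), np.int64(386), np.int64(208), np.int64(223))
w6 723 (np.float64(377.4), np.float64(240.5), np.int64(326), np.int64(407), np.int64(219), np.int64(249))
w6 dark [(40, [], []), (55, [], []), (70, [], []), (85, [], []), (100, [], []), (115, [290], [328]), (130, [290], [301]), (145, [291], [353]), (160, [291], [337]), (175, [291], [352]), (190, [292], [352]), (205, [292], [351]), (220, [293], [302]), (235, [293], [340])]
pred post in w6 s=0 [323.68882682 142.63129169] s=.06 [323.45374475 253.72263532] tcp [323.92607537 237.1066479 ]
t 11.95 [ 0.4908 -0.1122  0.0676] [ 3.135e+00  2.000e-03 -1.613e+00] F [ 0.6 -1.  -0.5] w 0.0001
[-0.008, 0.004, 0.002, 0.008, 0.003, 0.002]
```

Run:
```python
import cv2,numpy as np
a=cv2.imread('pics/w6.png')[80:290,220:430];b=cv2.imread('pics/sc6.png')[180:250,310:420];c=cv2.imread('pics/s6.png')[125:195,285:345]
o=np.zeros((600,800,3),np.uint8);o[:480,:480]=cv2.resize(a,(480,480),interpolation=2)
o[:204,480:800]=cv2.resize(b,(320,204),interpolation=2);o[210:560,490:790]=cv2.resize(c,(300,350),interpolation=2);cv2.imwrite('pics/m7.png',o)
```

```text
(no output)
```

View pics/m7.png

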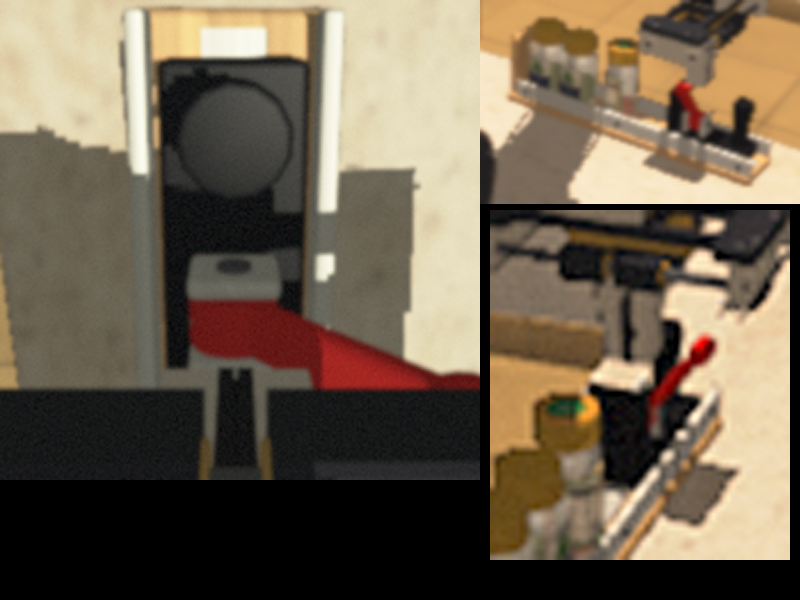

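Run:
```python
from h import *
a=load('s6');b=load('sc6')
print(tri([a,b],[(311,160),(383.5,207)]))
print(proj(a,[.4908,-.112,.0676]),proj(b,[.4908,-.112,.0676]))
s=arm.get_state();print(s['q'],s['joint_efforts'])
```

```text
[ 0.49554212 -0.10092811  0.08912251]
[312.47672562 162.04571699] [384.01210764 215.65443851]
[ 0.16300531  0.20979661 -0.52531064 -0.00484901 -0.84171673 -0.20158408] [ 4.18376075e-01 -4.03299773e+01  2.30635178e+01  5.48355147e+00
  1.66681409e-02 -1.46149169e-01]
```

Request:
jog_arm([
  [[255,-0.02,0,0,0,0,0],[255,-0.04,0,0,0,0,0],[255,-0.06,0,0,0,0,0],[255,-0.08,0,0,0,0,0],[255,-0.1,0,0,0,0,0],[255,-0.12,0,0,0,0,0]],
])

```text
t: 12.55
eef_pos: [0.492, -0.0825, 0.0676]
ee_rot: [3.135, 0.002, -1.614]
force: [0.7, 1.0, 0.3]
width: 0.0002
gripper_force: 0.0
```

Run:
```python
from h import *
d=grab('side','s8.png');n,x,y=red(d,(280,140,345,200));print(n,x.mean(),y.mean(),x.max(),y.min());rows((.4925,-.09,.067,-1.614))
```

```text
28 322.92857142857144 157.03571428571428 329 151
t 12.6 [ 0.4921 -0.0821  0.0676] [ 3.135e+00  2.000e-03 -1.614e+00] F [ 0.4  0.9 -0.2] w 0.0007
[0.032, -0.003, 0.002, 0.008, 0.003, 0.0]
```

Run:
```python
from h import *
s8=load('s8');s4=load('s4');c8=grab('scene','sc8.png');c0=load('scene0')
p=[.4921,-.0821,.0676]
for a,b,n in((s8,s4,'side'),(c8,c0,'scene')):
    u=proj(a,p);u2=proj(a,[p[0],p[1],p[2]+.025]);print(n,u.round(1),u2.round(1))
    x0,y0=int(u[0])-12,int(u[1])-20
    A=a['color'].astype(int);B=b['color'].astype(int)
    D=np.abs(A-B).sum(2)
    for r in range(y0,y0+32):
        print(r,' '.join('%3d%s'%(A[r,x].sum()//3,'*' if D[r,x]>60 else ' ') for x in range(x0,x0+26)))
```

```text
side [309.1 166.3] [308.9 159.7]
146 120  114  112  109  113  113  107  106  108  112   94   38*  77* 117  103*  99*  95*  88*  82* 153* 194  177  167  169  170  188 
147 115  113  111  120  129  111   96* 105  108  110   77*   8*  78* 113  111  108* 109* 105*  96* 130* 126   67   24   24   39   83 
148  82   91   93  110  113   91   81* 105  103  108   81*   0*  74* 109  104  109* 105* 101* 101*  78*  15   20   26   25   22    1 
149  82   86   83   83   84   71   88  104  109  109   81*   2*  68* 108  106* 108* 106* 103*  96*  66*  13   17   31   37   22    4 
150  83   84   81   83   81   81   98  112* 109* 113*  84    4*  70  107  107* 105* 108*  99* 104*  89*   0   18   20   25   16    0 
151  83   82   79   83   84   81   92  102  109* 109*  84    9*  55   98* 108* 105* 105*  94* 142* 136*   2   11   19    9   16    0 
152  78   77   79   79   84   79   73   90  108* 111*  80   10*  31*  85* 110* 110* 101*  91* 149* 147   17    9   18   16    9   15 
153  76   77   77   77   76   78   68   88  110* 111*  80   19*  11*  69* 106* 107* 102*  87* 142* 151*  66   10   14   21    5  
[... 6839 characters left out ...]
   60   88  133  173  190  176 
220 155* 171* 168* 141* 123* 108* 107* 109* 107*  93*  57   27   21   19   33   68   96   91   68   57   67  105  154  177  159  143 
221 188  177* 182* 176* 152* 113*  97*  99*  99*  87*  54*  27   19   21   37   70   95   88   67   56   67   96  128  137  118  121 
222 168* 148* 158* 171* 161* 132* 108*  99*  95*  81*  50*  25   20   20   38   71   95   86   67   57   68   96  118  112   93  103 
223 137* 123* 132* 165* 192* 178* 156* 146* 127*  96*  59*  35   26   25   42   74   96   87   66   56   67   98  119  109   89   83 
224 121  114* 117* 134* 157  171  191  200  180* 155* 135   98   63   46   49   72   84   67   45   41   59   94  118  110   91   72
```

The fingertips really end about 25 mm higher when closed, at about z 0.092, so they passed over the post. I'll back off and go lower.

Request:
jog_arm([
  [[255,0,0,-0.16,0,0,0],[255,0,0,-0.16,0,0,0],[255,0.2,0,-0.16,0,0,0],[255,0.4,0,-0.16,0,0,0],[255,0.56,0,-0.16,0,0,0],[255,0.56,0,-0.16,0,0,0],[255,0.56,0,-0.16,0,0,0],[255,0.56,0,-0.16,0,0,0]],
])

```text
t: 13.45
eef_pos: [0.4862, -0.2225, 0.1072]
ee_rot: [3.135, 0.002, -1.614]
force: [0.5, -0.5, 0.9]
width: 0.0005
gripper_force: 0.0
```

Request:
jog_arm([
  [[255,0,0,0.08,0,0,0],[255,0,0,0.16,0,0,0],[255,0,0,0.21,0,0,0],[255,0,0,0.25,0,0,0],[255,0,0,0.25,0,0,0],[255,0,0,0.25,0,0,0]],
])

```text
t: 14.05
eef_pos: [0.4862, -0.2225, 0.0451]
ee_rot: [3.135, 0.002, -1.613]
force: [0.3, -0.4, 0.3]
width: 0.0005
gripper_force: 0.0
```

Request:
jog_arm([
  [[255,-0.04,0,0,0,0,0],[255,-0.08,0,0,0,0,0],[255,-0.12,0,0,0,0,0],[255,-0.16,0,0,0,0,0],[255,-0.2,0,0,0,0,0],[255,-0.2,0,0,0,0,0]],
])

```text
t: 14.65
eef_pos: [0.4881, -0.1714, 0.0451]
ee_rot: [3.135, 0.003, -1.613]
force: [-0.7, -0.1, -1.6]
width: 0.0001
gripper_force: 0.0
```

Run:
```python
from h import *
d=grab('side','s9.png');n,x,y=red(d,(270,140,345,210));print(n,x.mean(),y.mean(),x.max(),y.min());rows((.4925,-.09,.067,-1.614))
```

```text
38 319.9736842105263 160.10526315789474 326 154
t 14.7 [ 0.488  -0.1718  0.0449] [ 3.135e+00  3.000e-03 -1.613e+00] F [-0.1 -0.5  0.1] w 0.0008
[-0.328, -0.004, -0.087, 0.008, 0.003, 0.002]
```

Request:
jog_arm([
  [[255,-0.04,0,0,0,0,0],[255,-0.08,0,0,0,0,0],[255,-0.12,0,0,0,0,0],[255,-0.16,0,0,0,0,0],[255,-0.2,0,0,0,0,0],[255,-0.2,0,0,0,0,0]],
])

```text
t: 15.3
eef_pos: [0.4902, -0.1214, 0.045]
ee_rot: [3.135, 0.003, -1.613]
force: [1.0, 0.6, 0.2]
width: 0.0006
gripper_force: 0.0
```

Run:
```python
from h import *
d=grab('side','s10.png');n,x,y=red(d,(260,140,345,210));print(n,x.mean(),y.mean(),x.max(),y.min());rows((.4925,-.09,.067,-1.614))
p=lambda s:proj(d,[.443+.044*s,-.114+s,.109]);print([(p(s)-p(0)).round(1) for s in(.02,.04,.06,.08,.099)])
```

```text
49 314.48979591836735 167.26530612244898 321 161
t 15.35 [ 0.4902 -0.1217  0.045 ] [ 3.135e+00  3.000e-03 -1.613e+00] F [-0.6 -0.1 -0.1] w 0.0004
[-0.127, -0.003, -0.088, 0.008, 0.004, 0.002]
[array([-2.2,  2.8]), array([-4.4,  5.7]), array([-6.7,  8.6]), array([-9. , 11.7]), array([-11.3,  14.6])]
```

Request:
jog_arm([
  [[255,-0.02,0,0,0,0,0],[255,-0.04,0,0,0,0,0],[255,-0.06,0,0,0,0,0],[255,-0.076,0,0,0,0,0],[255,-0.076,0,0,0,0,0]],
])

```text
t: 15.85
eef_pos: [0.4909, -0.1037, 0.045]
ee_rot: [3.135, 0.002, -1.614]
force: [-0.3, -4.3, -0.9]
width: 0.0008
gripper_force: 2.1
```

Request:
jog_arm([
  [[255,-0.008,0,0,0,0,0],[255,-0.012,0,0,0,0,0],[255,-0.012,0,0,0,0,0]],
])

```text
t: 16.15
eef_pos: [0.4907, -0.103, 0.0451]
ee_rot: [3.134, -0.001, -1.613]
force: [2.6, -19.4, -2.7]
width: 0.0002
gripper_force: 9.7
```

Request:
jog_arm([
  [[255,0.06,0,0,0,0,0],[255,0.12,0,0,0,0,0],[255,0.2,0,0,0,0,0],[255,0.2,0,0,0,0,0],[255,0.2,0,-0.2,0,0,0],[255,0.2,0,-0.4,0,0,0],[255,0.2,0,-0.55,0,0,0],[255,0.2,0,-0.55,0,0,0]],
])

```text
t: 16.95
eef_pos: [0.4934, -0.1506, 0.1884]
ee_rot: [-3.138, 0.003, -1.613]
force: [-0.1, 0.0, -0.9]
width: 0.0004
gripper_force: 0.0
```

Run:
```python
from h import *
d=grab('side','s11.png');e=grab('scene','sc11.png')
n,x,y=red(d,(260,140,345,210));print(n,x.mean(),y.mean(),x.min(),x.max(),y.min(),y.max())
n,x,y=red(e,(330,180,420,245));print(n,x.mean(),y.mean(),x.min(),x.max(),y.min(),y.max())
for f in(d,e):
  c=f['color'];h=cv2.cvtColor(c,cv2.COLOR_RGB2HSV);m=cv2.inRange(h,(15,130,60),(32,255,255))
  n,l,st,ce=cv2.connectedComponentsWithStats(m)
  print([(st[i].tolist(),ce[i].round(1).tolist()) for i in range(1,n) if st[i,4]>25 and 250<ce[i][0]<420 and 130<ce[i][1]<260])
  s=.099;P=lambda r:[.4887+.044*(r+.172),r,.114]
  print('pred tip',proj(f,[.443+.044*s,-.114+s,.109]),'caps',[proj(f,P(y)).round(1).tolist() for y in(.122,.079,.036)])
rows((.43,-.016,.2,-1.614))
```

```text
39 313.1794871794872 169.5897435897436 307 319 164 177
50 358.66 207.58 354 362 201 215
[([313, 174, 14, 18, 28], [319.2, 182.6]), ([291, 193, 22, 31, 45], [300.5, 208.8])]
pred tip [314.89085206 167.62523778] caps [[280.9, 186.7], [287.3, 179.1], [293.4, 171.8]]
[]
pred tip [354.58912862 202.92795701] caps [[329.4, 186.5], [339.0, 189.5], [348.8, 192.6]]
t 17.05 [ 0.4904 -0.1502  0.1834] [ 3.138e+00  3.000e-03 -1.614e+00] F [ 0.6 -0.  -1. ] w 0.0007
[-0.526, 0.265, -0.064, 0.005, 0.004, 0.0]
```

Request:
jog_arm([
  [[255,0,0,-0.35,0,0,0],[255,-0.2,0.02,-0.7,0,0,0],[255,-0.4,0.04,-0.7,0,0,0],[255,-0.6,0.06,-0.7,0,0,0],[255,-0.8,0.08,-0.7,0,0,0],[255,-0.9,0.08,-0.7,0,0,0],[255,-0.9,0.08,-0.7,0,0,0],[255,-0.9,0.08,-0.7,0,0,0]],
])

```text
t: 17.85
eef_pos: [0.4802, 0.0776, 0.3568]
ee_rot: [3.133, 0.002, -1.61]
force: [-0.7, -0.1, -0.8]
width: 0.0005
gripper_force: 0.0
```

Request:
jog_arm([
  [[255,0,0,0,0,0,0],[255,0,0,0,0,0,0],[255,0,0,0,0,0,0]],
])

```text
t: 18.15
eef_pos: [0.4805, 0.0733, 0.3575]
ee_rot: [3.134, 0.002, -1.615]
force: [-0.0, -0.1, -0.6]
width: 0.0004
gripper_force: 0.0
```

Run:
```python
from h import *
d=grab('wrist','w12.png');c=d['color'];h=cv2.cvtColor(c,cv2.COLOR_RGB2HSV)
rows((.4965,.08,.36,-1.614))
m=cv2.inRange(h,(14,140,40),(32,255,255));n,l,st,ce=cv2.connectedComponentsWithStats(m)
for i in range(1,n):
  if st[i,4]>60 and ce[i][1]<260: print(st[i].tolist(),ce[i].round(1))
n,x,y=red(d,(220,0,430,280));print('red',n,x.min(),x.max(),y.min(),y.max())
ax=lambda y,z:[.4887+.044*(y+.172),y,z]
print('pred caps',[proj(d,ax(y,.114)).round(1).tolist() for y in(.122,.079,.036)],'wall',proj(d,ax(.143,.094)),'face',proj(d,ax(.016,.088)),'post',proj(d,ax(-.073,.092)))
u=int(proj(d,ax(.05,.1))[0])
print(u,[(r,c[r,u].tolist()) for r in range(20,250,3)])
```

```text
t 18.2 [0.4806 0.0733 0.3576] [ 3.134e+00  2.000e-03 -1.615e+00] F [-0.6 -1.5 -0.4] w 0.0004
[-0.03, -0.062, -0.01, 0.009, 0.003, -0.001]
[290, 111, 35, 95, 2018] [308.2 162.3]
red 503 299 349 77 90
pred caps [[307.7, 197.8], [307.3, 166.6], [306.9, 133.6]] wall [308.37627155 207.71435233] face [307.40206887 116.388866  ] post [306.3861009   43.05856393]
307 [(20, [240, 240, 226]), (23, [238, 237, 223]), (26, [86, 85, 77]), (29, [62, 63, 61]), (32, [66, 68, 64]), (35, [69, 68, 65]), (38, [69, 69, 67]), (41, [71, 71, 65]), (44, [72, 71, 68]), (47, [25, 25, 24]), (50, [27, 27, 26]), (53, [66, 66, 62]), (56, [71, 69, 68]), (59, [68, 68, 65]), (62, [65, 63, 61]), (65, [69, 68, 67]), (68, [67, 67, 63]), (71, [73, 72, 69]), (74, [182, 179, 162]), (77, [219, 215, 191]), (80, [221, 79, 71]), (83, [233, 62, 56]), (86, [234, 63, 55]), (89, [232, 62, 57]), (92, [199, 185, 164]), (95, [223, 220, 196]), (98, [82, 81, 79]), (101, [66, 64, 61]), (104, [33, 32, 34]), (107, [46, 47, 46]), (110, [73, 60, 35]), (113, [219, 159, 81]), (116, [220, 162, 79]), (119, [132, 135, 69]), (122, [66, 131, 72]), (
[... 242 characters left out ...]
8]), (158, [226, 185, 85]), (161, [222, 183, 84]), (164, [227, 186, 86]), (167, [224, 184, 83]), (170, [224, 184, 84]), (173, [182, 148, 67]), (176, [97, 81, 37]), (179, [97, 78, 36]), (182, [99, 79, 39]), (185, [215, 173, 80]), (188, [222, 180, 82]), (191, [220, 178, 82]), (194, [222, 180, 81]), (197, [215, 173, 79]), (200, [141, 114, 52]), (203, [96, 78, 39]), (206, [107, 87, 59]), (209, [105, 97, 78]), (212, [109, 106, 90]), (215, [108, 99, 85]), (218, [100, 92, 77]), (221, [101, 96, 78]), (224, [107, 102, 87]), (227, [106, 100, 85]), (230, [111, 104, 91]), (233, [112, 105, 91]), (236, [107, 102, 88]), (239, [107, 103, 87]), (242, [100, 96, 82]), (245, [100, 97, 83]), (248, [97, 92, 81])]
```

Run:
```python
from h import *
d=load('w12');n,x,y=red(d,(220,0,430,280))
t=x>340;u=(x[t].mean(),y[t].mean());print(u,'right edge',x.max(),'tip@.109',onz(d,(344.5,u[1]),.109),'edge',onz(d,(349.5,u[1]),.109),'hub',onz(d,(307,85),.055))
print('post',onz(d,(306.5,37),.092),'face',onz(d,(307,109),.088),'wall',onz(d,(308,206),.094))
rows((.408,-.03,.2,-1.614),(.408,-.03,.072,-1.614))
```

```text
(np.float64(344.09589041095893), np.float64(83.86301369863014)) right edge 349 tip@.109 [ 0.44785006 -0.02235901  0.109     ] edge [ 0.44162998 -0.02209383  0.109     ] hub [ 0.49637629 -0.02480336  0.055     ]
post [ 0.49251984 -0.07984833  0.092     ] face [0.49696595 0.00643973 0.088     ] wall [0.50295453 0.14038281 0.094     ]
t 18.2 [0.4806 0.0733 0.3576] [ 3.134e+00  2.000e-03 -1.615e+00] F [-0.6 -1.5 -0.4] w 0.0004
[0.427, 0.267, 0.632, 0.009, 0.003, -0.001]
[0.428, 0.263, 1.144, 0.009, 0.003, -0.001]
```

Request:
jog_arm([
  [[255,0.2,0.13,0.15,0,0,0],[255,0.417,0.266,0.3,0,0,0],[255,0.417,0.266,0.45,0,0,0],[255,0.417,0.266,0.63,0,0,0],[255,0.417,0.266,0.63,0,0,0],[255,0.417,0.266,0.63,0,0,0],[255,0.417,0.266,0.63,0,0,0]],
])

```text
t: 18.9
eef_pos: [0.4094, -0.0272, 0.2017]
ee_rot: [3.136, 0.002, -1.615]
force: [0.4, 0.1, 1.0]
width: 0.0009
gripper_force: 0.0
```

Run:
```python
from h import *
rows((.408,-.028,.07,-1.614),(.575,-.0225,.07,-1.614))
```

```text
t 18.9 [ 0.4094 -0.0272  0.2017] [ 3.136e+00  2.000e-03 -1.615e+00] F [0.4 0.1 1. ] w 0.0009
[0.005, 0.002, 0.527, 0.007, 0.003, -0.001]
[-0.047, -0.664, 0.523, 0.007, 0.003, -0.001]
```

Request:
jog_arm([
  [[255,0,0,0.15,0,0,0],[255,0,0,0.3,0,0,0],[255,0,0,0.42,0,0,0],[255,0,0,0.525,0,0,0],[255,0,0,0.525,0,0,0],[255,0,0,0.525,0,0,0]],
])

```text
t: 19.5
eef_pos: [0.4093, -0.0261, 0.0709]
ee_rot: [3.136, 0.002, -1.613]
force: [0.4, 0.3, 0.7]
width: 0.0004
gripper_force: 0.0
```

Request:
jog_arm([
  [[255,0,-0.06,0,0,0,0],[255,0,-0.12,0,0,0,0],[255,0,-0.18,0,0,0,0],[255,0,-0.24,0,0,0,0],[255,0,-0.24,0,0,0,0]],
])

```text
t: 20.0
eef_pos: [0.4708, -0.0291, 0.0703]
ee_rot: [3.137, 0.002, -1.614]
force: [-4.5, -0.0, 4.5]
width: 0.0006
gripper_force: 2.0
```

Run:
```python
from h import *
d=grab('side','s13.png');n,x,y=red(d,(260,130,345,210));print(n,x.mean(),y.mean(),x.min(),x.max(),y.min(),y.max())
for th in(0,.3,.6,.9,1.2,1.5):
    p=th-.7;print(th,proj(d,[.496+.08*np.sin(p),-.025,.048+.08*np.cos(p)]).round(1))
rows((.575,-.0225,.07,-1.614))
```

```text
31 301.9032258064516 164.70967741935485 300 304 157 173
0 [316.8 166.1]
0.3 [310.6 161.6]
0.6 [303.5 158.8]
0.9 [296.4 158. ]
1.2 [289.8 159.2]
1.5 [284.5 162.2]
t 20.05 [ 0.4694 -0.0291  0.0699] [ 3.136e+00  2.000e-03 -1.615e+00] F [-3.1  1.1  3.9] w 0.0004
[-0.045, -0.421, -0.003, 0.007, 0.003, -0.001]
```

Request:
jog_arm([
  [[255,0,-0.08,0,0,0,0],[255,0,-0.15,0,0,0,0],[255,0,-0.22,0,0,0,0],[255,0,-0.28,0,0,0,0],[255,0,-0.34,0,0,0,0],[255,0,-0.39,0,0,0,0],[255,0,-0.39,0,0,0,0]],
])

```text
t: 20.75
eef_pos: [0.568, -0.0331, 0.0692]
ee_rot: [3.138, 0.003, -1.614]
force: [4.6, -1.0, 4.1]
width: 0.0004
gripper_force: 2.3
```

Run:
```python
from h import *
d=grab('side','s14.png');n,x,y=red(d,(260,130,345,210));print(n,x.mean(),y.mean(),x.min(),x.max(),y.min(),y.max())
for th in(1.2,1.5,1.75,1.8,1.9,2.1):
    p=th-.7;print(th,proj(d,[.496+.08*np.sin(p),-.025,.048+.08*np.cos(p)]).round(1))
rows((.575,-.0225,.07,-1.614))
```

```text
23 287.7391304347826 167.82608695652175 282 306 164 180
1.2 [289.8 159.2]
1.5 [284.5 162.2]
1.75 [281.4 166. ]
1.8 [280.9 166.8]
1.9 [280.2 168.6]
2.1 [279.3 172.5]
t 20.8 [ 0.5678 -0.033   0.0695] [ 3.139e+00  3.000e-03 -1.614e+00] F [ 3.8 -0.8  4.5] w 0.0002
[-0.043, -0.027, -0.002, 0.003, 0.004, 0.001]
```

Request:
jog_arm([
  [[255,0,0,0.02,0,0,0],[255,0,0,0.035,0,0,0],[255,0,0,0.048,0,0,0],[255,0,0,0.048,0,0,0],[255,0,0,0.048,0,0,0]],
])

```text
t: 21.3
eef_pos: [0.5641, -0.0333, 0.0562]
ee_rot: [3.134, 0.002, -1.614]
force: [-0.3, -0.2, 0.3]
width: 0.0002
gripper_force: 0.0
```

Request:
jog_arm([
  [[255,0,0,-0.15,0,0,0],[255,0,0,-0.3,0,0,0],[255,0,0,-0.5,0,0,0],[255,0,0,-0.7,0,0,0],[255,0,0,-0.7,0,0,0],[255,0,0,-0.7,0,0,0]],
])

```text
t: 21.9
eef_pos: [0.5664, -0.0334, 0.233]
ee_rot: [3.137, 0.004, -1.614]
force: [-0.1, 0.4, -0.5]
width: 0.0002
gripper_force: 0.0
```

Run:
```python
from h import *
d=grab('side','s15.png');n,x,y=red(d,(260,130,345,210));print(n,x.mean(),y.mean(),x.min(),x.max(),y.min(),y.max())
e=grab('scene','sc15.png');n,x,y=red(e,(330,180,420,245));print(n,x.mean(),y.mean(),x.min(),x.max(),y.min(),y.max())
for th in(0,1.8,2.1):
    p=th-.7;q=[.496+.08*np.sin(p),-.025,.048+.08*np.cos(p)];print(th,proj(d,q).round(1),proj(e,q).round(1))
rows((.48,.073,.36,-1.614))
```

```text
30 285.2 173.2 279 306 170 180
39 366.5897435897436 207.43589743589743 360 374 201 215
0 [316.8 166.1] [356.7 204. ]
1.8 [280.9 166.8] [371.5 196.9]
2.1 [279.3 172.5] [372.  201.4]
t 22.0 [ 0.5653 -0.0336  0.2305] [ 3.133e+00  2.000e-03 -1.614e+00] F [ 0.5  0.9 -1.3] w 0.0006
[-0.413, 0.364, -0.514, 0.011, 0.003, 0.0]
```

The lever has snapped over. I'll return to the earlier viewing pose and compare the rack numerically.

Request:
jog_arm([
  [[255,0,0,-0.51,0,0,0],[255,0,0,-0.51,0,0,0],[255,-0.2,0.18,-0.51,0,0,0],[255,-0.413,0.364,-0.51,0,0,0],[255,-0.413,0.364,-0.51,0,0,0],[255,-0.413,0.364,-0.51,0,0,0],[255,-0.413,0.364,-0.51,0,0,0],[255,-0.413,0.364,-0.51,0,0,0]],
])

```text
t: 22.8
eef_pos: [0.4807, 0.0727, 0.3587]
ee_rot: [3.133, 0.001, -1.614]
force: [0.5, 0.7, -0.2]
width: 0.0008
gripper_force: 0.0
```

Run:
```python
from h import *
d=grab('wrist','w16.png');c=d['color'];h=cv2.cvtColor(c,cv2.COLOR_RGB2HSV)
rows((.48,.073,.36,-1.614))
m=cv2.inRange(h,(14,140,40),(32,255,255));n,l,st,ce=cv2.connectedComponentsWithStats(m)
print([(st[i].tolist(),ce[i].round(1)) for i in range(1,n) if st[i,4]>60 and ce[i][1]<260])
n,x,y=red(d,(220,0,430,280));print('red',n,x.min(),x.max(),y.min(),y.max())
print([(r,c[r,307].tolist()) for r in list(range(22,36,2))+list(range(96,150,2))+list(range(196,212,2))])
e=load('w12')['color'];print([(r,e[r,307].tolist()) for r in list(range(22,36,2))])
for k in('side0','s11'):print()
D=np.abs(load('side0')['color'].astype(int)-grab('side','s16.png')['color']).sum(2)>90
print('bystander diff cup/tins',D[235:275,230:262].sum(),D[210:250,272:296].sum(),D[145:165,370:395].sum(),D[260:320,195:245].sum())
```

```text
t 22.85 [0.4809 0.0725 0.3587] [ 3.133e+00  1.000e-03 -1.615e+00] F [-0.2 -0.1  0.1] w 0.0008
[-0.002, 0.004, -0.005, 0.011, 0.001, -0.001]
[([290, 111, 35, 95, 1994], array([308.2, 162.6]))]
red 193 246 317 79 92
[(22, [241, 240, 225]), (24, [237, 236, 222]), (26, [139, 138, 124]), (28, [57, 57, 56]), (30, [61, 60, 57]), (32, [68, 68, 66]), (34, [66, 68, 65]), (96, [197, 194, 174]), (98, [95, 94, 89]), (100, [69, 67, 65]), (102, [65, 65, 63]), (104, [38, 40, 36]), (106, [47, 46, 46]), (108, [47, 47, 45]), (110, [53, 45, 33]), (112, [154, 115, 57]), (114, [220, 160, 81]), (116, [220, 160, 79]), (118, [206, 159, 76]), (120, [101, 131, 68]), (122, [61, 127, 69]), (124, [69, 133, 73]), (126, [117, 163, 108]), (128, [154, 188, 134]), (130, [140, 178, 124]), (132, [90, 141, 83]), (134, [67, 131, 72]), (136, [68, 125, 66]), (138, [81, 81, 40]), (140, [98, 70, 34]), (142, [99, 72, 37]), (144, [99, 77, 38]), (146, [124, 102, 46]), (148, [225, 183, 85]), (196, [221, 178, 82]), (198, [217, 174, 79]), (200, [190, 152, 67]), (202, [128, 106, 49]), (204, [97, 77, 40]), (206, [102, 84, 54]), (208, [102, 84, 60]), (210, [108, 102, 85])]
[(22, [241, 240, 226]), (24, [220, 218, 194]), (26, [86, 85, 77]), (28, [59, 59, 58]), (30, [61, 62, 61]), (32, [66, 68, 64]), (34, [64, 63, 62])]


bystander diff cup/tins 176 509 237 0
```

```bash
python3 -c "
from station import arm
print(arm.job_done())"
```

```text
the job is handed in; nothing more can be done
None
```

The red-pepper jar is in the rack in line with the other two, the stop was pushed up snug, and the lever is flipped right over and locked. I handed the job in at about 23 s; my last checks were camera measurements, and the side-view check on the bystanders was inconclusive, though no move went near them.

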